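# Calibrate the bench balance with its check weight

### The arm

A 6-joint arm with a two-finger parallel gripper is mounted at the origin on the work surface. World frame = base frame: x ahead of the robot, y to its left, z up, the work surface at z = 0. Lengths are in m, angles in rad, forces in N, time in s.
With the tool pointing down it reaches from about 0.375 to 0.9 m from the base axis. Payload 3.1 kg.
Tool frame: the origin (TCP) lies between the finger pads; the fingertips stand 8 mm ahead of it and the grasp point (between the pads) lies 11 mm behind it; z points along the fingers, y is the line along which they close (so a half turn about z gives the same grasp; the last joint's range is limited). The gripper opens to 87 mm and grips with 3 to 60 N. Pads are 19 mm wide; open, the fingers measure 117 mm over their backs; the gripper's body (75 mm by 190 mm) begins 51 mm behind the grasp point.
Start: joints at [-1.472, 0.527, 1.433, -0, 1.181, -0.178], TCP at [0.171, -0.601, 0.204] pointing down, gripper open.
Joint ranges: [-3.08, 3.08], [-0.75, 2.2], [0.22, 2.44], [-1.43, 4.57], [0, 2.65], [-2.85, 2.85]. Speed limits (rad/s): [2.79, 2.79, 3.14, 3.14, 3.14, 3.14].

### API

Orientations are given as a unit quaternion [x, y, z, w].
In Python, from rig import robot, vision, job gives the robot as it stands.
- The arm moves only by the shell command python3 -m handwheel 'ROWS' [OPENING] [FORCE]. ROWS is JSON, a list of rows, each a list of 4 numbers: the shift along the tool's x, y, z as a fraction of full scale, then the turn about the tool's z as a fraction of full scale. A call has 1 to 20 rows; each row is the pose to reach, as a shift and turn from the pose commanded when the call began, along the tool's axes at that moment, turning the shorter way round; what a row does not reach only later rows make up. Full scale, the value 1, is 300 mm for a shift and 2 pi rad for a turn. A row lasts 1/12 s, in which the tool goes at most 41.7 mm and 7.16 degrees, less where a joint would pass 70% of its speed; a pose out of reach is approached as far as the arm can. A call with a number of a shift or a turn outside -1 to 1 is refused whole. A call with a gripper value outside its range is refused whole. OPENING is the opening in per cent of the stroke, from 0 (shut) to 100 (fully open), set as the call begins (- or left out, the last holds). The fingers move at their own pace and stop on an object; FORCE is the grip in N (left out, the last holds). Time passes only in rows, so rows that repeat a pose let the fingers close. It gives the time, the measured TCP pose, the force, the opening and the grip force at its end, in the units of the state.
- robot.get_obs(): the state, without advancing time (a new reading comes with each control period).
- vision.camera(name): name is "scene" or "top" or "wrist"; returns a dict with "frame" (480x640x3 uint8, red, green, blue), "K" (3x3 intrinsics, pixels), "k1" (the pictures are not rectified: a ray, as slopes to the right and down, at radius r is drawn at 1 + k1 r^2 times it, then the intrinsics apply), "cam_to_world" (4x4, takes a point from camera to world coordinates); the wrist camera has in their place "hand_eye" (4x4, takes a point from camera to tool coordinates, whose origin is the TCP and whose axes are the flange's). Camera axes: x right, y down, z forward; pixel columns grow to the right and rows downward; lengths in m; the calibration is good to about 2 mm. A picture is of the moment at which its call begins: read the wrist's pose just before it. There is no depth.
- job.hand_in(): hands the job in; it is judged then, once.
Trained networks look in the newest picture that a camera, given by its name, has taken for a name from the list of things; names that differ only in an ending like _2 or _b are one class to them, and where a whole thing is asked for, a point or a joint stands for the part that bears it (a point fixed in the world has none). Each returns a list of dicts, best first, with "conf" (0 to 1); they miss things now and then, are a little off and sometimes report something else, mostly with a low value. They report only what shows in the picture. A call takes as long as a camera call.
- vision.look_for(camera, label): "point" ([row, column] in pixels, amid what is visible of it).
- vision.outline_of(camera, label): "mask" (480x640 bool, what is visible of it) and "point" ([row, column] in pixels, amid what is visible of it).
The state is a dict: "time": time; "q": joint angles; "joint_velocities": joint speeds; "joint_torque": joint torques, N m; "position": TCP position; "tool_rot": TCP orientation; "ft_force": force on the tool from outside, world axes, zero at the start; "moment": the same for the moment, N m; "grip_width": finger opening in m; "grip_force": force on a finger pad.
Only numpy, scipy, OpenCV 4.12 (cv2) and the standard library are available. Lean on these libraries where they do the work, as an engineer would, in place of code of your own. Each camera call takes 0.05 s, during which the arm holds its last target. There are 200 camera calls.

### The job

Calibrate the balance: first swing the lid of the wooden weight case right back past its balance point so that it stays open by itself and the weight is at hand. Then, with the pan empty, press the balance's zero key (the wide one) and after it the calibration key (the round key next to it), each right down and released, and no other key. Then lift the middle-sized of the three knob weights out of the case and set it down gently, upright and in the middle of the pan, and let go, leaving the lid open, the other two weights in their wells and everything else on the table where it stands.

Things in the scene. Friction and masses are not known exactly. Their poses are not given: they have to be found in the camera images.
- case: wooden weight case, fixed, 125 (x) by 200 (y) by 84 mm high shut, left or right of the balance. Origin: centre of underside; x from front to hinge side, y to the left seen from the front. Tray with 8 mm walls, rim at z = 34 mm; a dark insert up to z = 26 mm has three round wells at x = 0: 500 g at y = +60, 200 g at y = 0, 100 g at y = -54 mm; floors at z = 8 mm, 3 mm wider than the weights
- lid (a joint): angle of the case's lid (hollow wooden cover 125 by 200 by 50 mm, about 0.26 kg, starts shut over the weights): 0 shut, grows as it opens, stop at 1.85 rad, where it leans back and stays. Free hinge, no latch: below its balance at about 1.1 rad it falls shut, above it falls back to the stop
- lid_hinge (a point): point on the hinge axis, middle of the case's length: 62.5 mm from the case origin along the case's x, at z = 34.5 mm. The axis is the case's y; the lid opens upward and over to the case's +x side
- lid_handle (a point): middle of the lid's handle, a round steel bar 10 mm thick and 90 mm long, running along the case's y, its axis 30 mm above the lid's top face on two end posts, 25 mm behind the front edge. With the lid shut it is 100 mm in front of the hinge axis (case -x) and 80 mm above it; it turns about the hinge with the lid
- w200_mid (a point): the weight to use, the middle-sized, in the middle well: steel knob weight, 0.2 kg, body 28 mm diameter by 35 mm high, narrow neck, round knob 24 mm diameter by 8 mm high at the very top, 48 mm high in all. Point: its centre, 24 mm below the top and above the underside; z is its axis, up. In the well its underside is 8 mm above the table
- w500_mid (a point): the largest weight, to be left in its well: 38 mm diameter, 64 mm high, 0.5 kg. Point half-way up
- w100_mid (a point): the smallest weight, to be left in its well: 22 mm diameter, 38 mm high, 0.1 kg. Point half-way up
- balance: electronic balance, fixed, 250 (x) by 190 mm (y): yellow base, white key panel with display in front, round pan behind. Origin: on the table, mid-width, 90 mm behind its front edge; x from front to back, y to the left seen from the front. Panel slopes down to the front by 0.105 rad; row of four plain grey keys, left to right: power, units, calibration (round), zero (wide), 7 mm proud of it
- pan_top (a point): centre of the upper face of the balance's pan, a level steel disc 120 mm in diameter, 67.5 mm above the table; 75 mm behind the balance origin
- pan: the balance's pan; origin 5 mm below pan_top
- zero_top (a point): centre of the top of the zero key: the only wide key, 32 by 15 mm, at the right-hand end of the row, 44 mm to the right of the calibration key
- cal_top (a point): centre of the top of the calibration key: round, 16 mm diameter, next to the left of the zero key
- zero (a joint): travel of the zero key: 0 up, 0.004 m fully down; springs back; about 1.2 N starts it and 4 N takes it right down
- cal (a joint): travel of the calibration key, the same spring
- power (a joint): travel of the power key (round, at the left-hand end of the row, 80 mm to the left of the calibration key): not to be pressed
- units (a joint): travel of the units key (round, 40 mm to the left of the calibration key): not to be pressed
- beaker_mid (a point): bystander: glass beaker, 72 mm diameter, 93 mm high, standing in a low aluminium tray (90 by 300 mm, 18 mm high) beyond the case and balance. Point at its middle
- mortar_mid (a point): bystander: white porcelain mortar with its pestle, 100 mm diameter, 55 mm high, on the right-hand side of the table. Point at its middle
- bottle_mid (a point): bystander: white wash bottle, 64 mm diameter, 175 mm high, on the left-hand side of the table. Point 75 mm up

How it is judged:
By the outcome, as a careful person would: the job done as asked, in the order asked, and still so for the second after the job is handed in, with the robot touching nothing.
It also fails if it takes over 64 s, if anything falls off the work surface, if the arm or the gripper's body presses on something with over 40 N, if the wrist force passes 120 N, or if a joint passes its speed limit or range.

## Working session

There is one attempt and no reset: what is moved stays moved. The work goes in short steps, Python scripts to look and compute and a shell command to move; the robot and the scene stay as the last step left them, time stands still between calls to the robot, and variables do not carry over. Pictures are saved under pics/ and viewed, at most 12 in all, crops included, and the job is handed in when it is done.

```bash
mkdir -p pics; ls; cat > h.py <<'E'
import numpy as np, cv2
from rig import robot, vision, job
from scipy.spatial.transform import Rotation as R
def cam(n):
    o=robot.get_obs(); c=vision.camera(n)
    if n=="wrist":
        T=np.eye(4);T[:3,:3]=R.from_quat(o["tool_rot"]).as_matrix();T[:3,3]=o["position"]
        c["cam_to_world"]=T@np.array(c["hand_eye"])
    return c
def ray(c,rc):
    K=np.array(c["K"]);d=np.array([(rc[1]-K[0,2])/K[0,0],(rc[0]-K[1,2])/K[1,1]])
    s=d.copy()
    for _ in range(20): s=d/(1+c["k1"]*(s@s))
    T=np.array(c["cam_to_world"]);v=T[:3,:3]@np.array([s[0],s[1],1]);return T[:3,3],v/np.linalg.norm(v)
def atz(c,rc,z):
    o,v=ray(c,rc);return o+v*(z-o[2])/v[2]
def tri(rs):
    A=0;b=0
    for o,v in rs:
        P=np.eye(3)-np.outer(v,v);A=A+P;b=b+P@o
    p=np.linalg.solve(A,b);return p,[np.linalg.norm((np.eye(3)-np.outer(v,v))@(p-o)) for o,v in rs]
def proj(c,p):
    T=np.linalg.inv(np.array(c["cam_to_world"]));q=T[:3,:3]@p+T[:3,3];s=q[:2]/q[2];s=s*(1+c["k1"]*(s@s));K=np.array(c["K"]);return [K[1,1]*s[1]+K[1,2],K[0,0]*s[0]+K[0,2]]
E
python3 - <<'E'
from h import *
np.set_printoptions(precision=4,suppress=True)
cs={}
for n in("scene","top"):
    c=cs[n]=cam(n);cv2.imwrite(f"pics/{n}0.png",c["frame"][:,:,::-1])
    T=np.array(c["cam_to_world"]);print(n,T[:3,3],T[:3,2],c["k1"],np.array(c["K"])[0,0])
for l in["case","lid_handle","balance","pan_top","pan","zero_top","cal_top","beaker_mid","mortar_mid","bottle_mid"]:
    rs=[];s=l
    for n in cs:
        r=vision.look_for(n,l)
        if r: rs.append(ray(cs[n],r[0]["point"]));s+=f" {n} {np.round(r[0]['point'],1)} {r[0]['conf']:.2f}"
    if len(rs)==2:
        p,e=tri(rs);s+=f" {p.round(4)} {np.round(e,4)}"
    print(s)
print(robot.get_obs())
E
```

```text
pics
scene [ 1.0641 -0.379   0.9063] [-0.435   0.387  -0.8131] -0.060452816330184046 444.1339219907792
top [0.4335 0.0123 1.3587] [ 0.15   -0.0034 -0.9887] -0.09098464439760595 457.06605419889206
case scene [271.2 209.6] 0.95 top [278.8 402. ] 0.68 [ 0.5253 -0.2106  0.0407] [0.0041 0.0041]
lid_handle scene [269.1 209. ] 0.85 top [280.9 406.9] 0.87 [ 0.5214 -0.2165  0.0495] [0.0031 0.0031]
balance scene [208.  340.3] 0.87 top [269.7 277.4] 0.93 [0.5656 0.1543 0.0132] [0.0016 0.0016]
pan_top scene [205.7 353.5] 0.92 top [254.5 277.2] 0.76 [0.6067 0.152  0.0618] [0.0019 0.0019]
pan scene [208.7 352.7] 0.88 top [250.3 273.7] 0.59 [0.6142 0.1551 0.0568] [0.0072 0.0072]
zero_top top [304.6 295. ] 0.63
cal_top top [281.2 179.4] 0.50
beaker_mid scene [282.4 372.6] 0.59 top [188.7 312.4] 0.57 [0.7934 0.0409 0.0613] [0.0054 0.0054]
mortar_mid scene [356.8 129.8] 0.59 top [253.1 481.6] 0.76 [ 0.5933 -0.4464  0.0483] [0.0026 0.0026]
bottle_mid scene [140.  407.6] 0.62 top [281.1 180.3] 0.58 [0.5364 0.4296 0.0651] [0.0005 0.0005]
{'time': 1.1, 'q': array([-1.4725,  0.5275,  1.4327, -0.    ,  1.1814, -0.1785]), 'joint_velocities': array([ 0.0002, -0.0006, -0.0002, -0.0011, -0.0005,  0.0002]), 'joint_torque': array([  0.0007, -44.0024, -17.6986,   0.0635,   0.0504,  -0.    ]), 'position': array([ 0.1708, -0.6012,  0.2043]), 'tool_rot': array([ 0.9904,  0.138 , -0.    , -0.    ]), 'ft_force': array([-0.9083,  0.1637, -0.0576]), 'moment': array([ 0.0051, -0.0154, -0.0317]), 'grip_force': 0.0, 'grip_width': 0.0870265602342983}
```

View pics/top0.png

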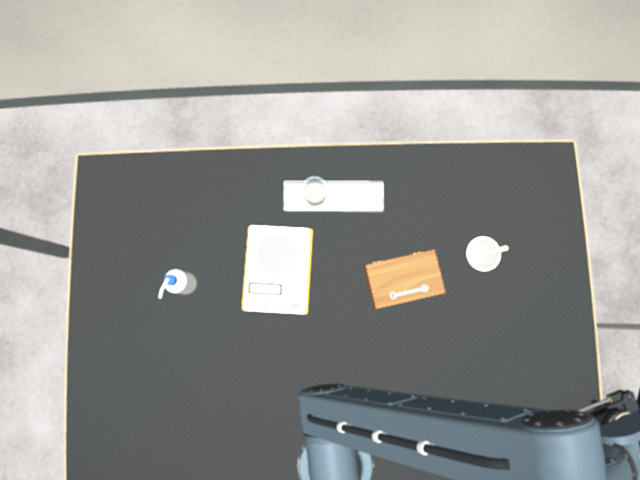

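View pics/scene0.png

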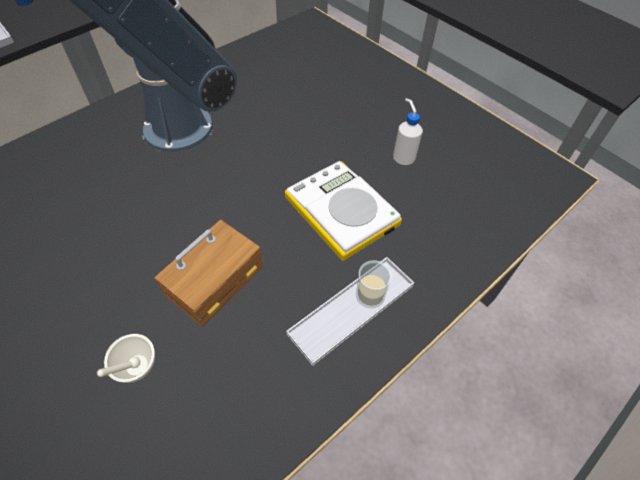

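Top view: the case lid has corners near (266,366), (250,435), (293,445), (308,377) (row, col), and the handle runs (295,393)–(289,425). The balance keys lie along row ~304. Scene view: handle ends (264,181) and (238,210); zero key (187,299), cal (180,313).

```bash
python3 - <<'E'
from h import *
np.set_printoptions(precision=4,suppress=True)
t=cam("top");s=cam("scene")
pr={"h_left":((295,393),(238,210)),"h_right":((289,425),(264,181))}
for k,(a,b) in pr.items(): p,e=tri([ray(t,a),ray(s,b)]);print(k,p,np.round(e,4))
for rc in((266,366),(250,435),(293,445),(308,377)): print("lid",atz(t,rc,.084))
for rc in((187,299),(180,313),(174,325),(167.5,337)): print("key",atz(s,rc,.05))
m=vision.outline_of("top","pan")
for n,c in(("top",t),("scene",s)):
  for l,z in(("pan",.0675),("lid_handle",.1145),("lid",.084),("balance",.05)):
    m=vision.outline_of(n,l)
    if m:
      k=m[0]["mask"].astype(np.uint8);q=cv2.minAreaRect(np.argwhere(k)[:,::-1].astype(np.float32))
      print(n,l,m[0]["conf"],k.sum(),[atz(c,(p[1],p[0]),z) for p in cv2.boxPoints(q)],atz(c,q[0][::-1],z))
E
```

```text
h_left [ 0.4791 -0.1731  0.0862] [0.0012 0.0012]
h_right [ 0.4941 -0.2614  0.0848] [0.0014 0.0014]
lid [ 0.563  -0.1003  0.084 ]
lid [ 0.6026 -0.2978  0.084 ]
lid [ 0.4805 -0.3186  0.084 ]
lid [ 0.4452 -0.1262  0.084 ]
key [0.4655 0.0973 0.05  ]
key [0.4704 0.1406 0.05  ]
key [0.4747 0.1787 0.05  ]
key [0.4777 0.2189 0.05  ]
top pan 0.93 1346 [array([0.6356, 0.2311, 0.0675]), array([0.6856, 0.1259, 0.0675]), array([0.5789, 0.0756, 0.0675]), array([0.5299, 0.1798, 0.0675])] [0.6071 0.153  0.0675]
top lid_handle 0.67 3201 [array([ 0.5631, -0.092 ,  0.1145]), array([ 0.6017, -0.2889,  0.1145]), array([ 0.4796, -0.3091,  0.1145]), array([ 0.4426, -0.1144,  0.1145])] [ 0.5214 -0.2005  0.1145]
top lid 0.8 3262 [array([ 0.5666, -0.0935,  0.084 ]), array([ 0.6063, -0.2976,  0.084 ]), array([ 0.4812, -0.3181,  0.084 ]), array([ 0.4431, -0.1163,  0.084 ])] [ 0.5239 -0.2058  0.084 ]
top balance 0.95 5515 [array([0.4497, 0.2544, 0.05  ]), array([0.7001, 0.2389, 0.05  ]), array([0.6832, 0.0492, 0.05  ]), array([0.4343, 0.0696, 0.05  ])] [0.5653 0.1528 0.05  ]
scene pan 0.94 1552 [array([0.5251, 0.1433, 0.0675]), array([0.6035, 0.2359, 0.0675]), array([0.69  , 0.1478, 0.0675]), array([0.6164, 0.0613, 0.0675])] [0.6102 0.1455 0.0675]
scene lid_handle 0.85 5685 [array([ 0.5077, -0.3301,  0.1145]), array([ 0.4562, -0.1128,  0.1145]), array([ 0.6175, -0.114 ,  0.1145]), array([ 0.6506, -0.3171,  0.1145])] [ 0.5618 -0.2235  0.1145]
scene lid 0.89 5726 [array([ 0.4871, -0.3291,  0.084 ]), array([ 0.4221, -0.1066,  0.084 ]), array([ 0.5933, -0.1012,  0.084 ]), array([ 0.6376, -0.31  ,  0.084 ])] [ 0.5394 -0.217   0.084 ]
scene balance 0.76 6321 [array([0.4519, 0.0509, 0.05  ]), array([0.41  , 0.2833, 0.05  ]), array([0.7134, 0.2268, 0.05  ]), array([0.7266, 0.0255, 0.05  ])] [0.5853 0.1404 0.05  ]
```

```bash
cat >> h.py <<'E'
def go(*wps):
    """world waypoints (x,y,z[,yaw of tool y]) -> row fractions from the present pose"""
    o=robot.get_obs();Rm=R.from_quat(o["tool_rot"]).as_matrix();y0=np.arctan2(Rm[1,1],Rm[0,1])
    for w in wps:
        d=Rm.T@(np.array(w[:3])-o["position"])/.3
        t=0 if len(w)<4 else -((w[3]-y0+np.pi/2)%np.pi-np.pi/2)/2/np.pi
        print("go",w,d.round(4),round(t,4),"mm",(np.linalg.norm(d)*300).round(1))
E
python3 - <<'E'
from h import *
print(np.round(vision.camera("wrist")["hand_eye"],3))
go((.3,-.45,.32,.187),(.47,-.2,.36,.187))
E
```

```text
[[-0.001 -0.97  -0.244  0.066]
 [ 1.    -0.001 -0.    -0.001]
 [ 0.    -0.244  0.97  -0.181]
 [ 0.     0.     0.     1.   ]]
go (0.3, -0.45, 0.32, 0.187) [ 0.552  -0.3671 -0.3855] -0.2357 mm 230.1
go (0.47, -0.2, 0.36, 0.187) [ 1.3248 -1.0139 -0.5189] -0.2357 mm 524.1
```

```bash
python3 -m handwheel '[[0.55,-0.37,-0.385,-0.1],[0.55,-0.37,-0.385,-0.1],[0.55,-0.37,-0.385,-0.236],[0.55,-0.37,-0.385,-0.236],[0.55,-0.37,-0.385,-0.236],[0.55,-0.37,-0.385,-0.236],[0.55,-0.37,-0.385,-0.236],[0.55,-0.37,-0.385,-0.236],[0.55,-0.37,-0.385,-0.236],[0.55,-0.37,-0.385,-0.236],[0.55,-0.37,-0.385,-0.236],[0.55,-0.37,-0.385,-0.236],[0.55,-0.37,-0.385,-0.236]]' 100; python3 - <<'E'
from h import *
go((.47,-.2,.36,.187))
E
```

```text
time: 2.78
position: [0.2992, -0.4492, 0.3199]
tool_rot: [0.637, 0.771, -0.0, 0.0]
ft_force: [0.4, 0.4, 0.6]
grip_width: 0.0869
grip_force: 0.0
go (0.47, -0.2, 0.36, 0.187) [ 0.7078  0.7165 -0.1337] 0.0006 mm 304.8
```

```bash
python3 -m handwheel '[[0.7,0.71,-0.13,0],[0.7,0.71,-0.13,0],[0.7,0.71,-0.13,0],[0.7,0.71,-0.13,0],[0.7,0.71,-0.13,0],[0.7,0.71,-0.13,0],[0.7,0.71,-0.13,0],[0.7,0.71,-0.13,0],[0.7,0.71,-0.13,0],[0.7,0.71,-0.13,0]]'; python3 - <<'E'
from h import *
c=cam("wrist");cv2.imwrite("pics/w1.png",c["frame"][:,:,::-1])
for l in("lid_handle","case","lid","zero_top","cal_top"):
  for r in vision.look_for("wrist",l)[:1]: print(l,r["point"],r["conf"],atz(c,r["point"],.1145))
np.set_printoptions(precision=4,suppress=True)
x=np.array([np.cos(.187),np.sin(.187)]);y=np.array([-x[1],x[0]]);ce=np.array([.5228,-.2107])
for d in(-45,0,45): print(proj(c,np.r_[ce-.0375*x+y*d/1e3,.1145]))
go((.486,-.2177,.22,.187))
E
```

```text
time: 3.62
position: [0.4689, -0.2031, 0.3588]
tool_rot: [0.637, 0.771, -0.001, 0.0]
ft_force: [-0.4, 0.7, -0.2]
grip_width: 0.0868
grip_force: 0.0
lid_handle [212.5, 365.9] 0.84 [ 0.51852954 -0.19759612  0.1145    ]
case [211.7, 363.9] 0.55 [ 0.5162105  -0.19714498  0.1145    ]
lid [209.6, 363.7] 0.64 [ 0.51550619 -0.19494045  0.1145    ]
zero_top [46.7, 615.2] 0.73 [0.7222476  0.00757087 0.1145    ]
[np.float64(264.22535478132687), np.float64(332.4784133735843)]
[np.float64(224.83061252623372), np.float64(332.8476953160207)]
[np.float64(183.3691111952134), np.float64(333.2388988323434)]
go (0.486, -0.2177, 0.22, 0.187) [-0.0549  0.05    0.4619] -0.0002 mm 140.3
```

View pics/w1.png

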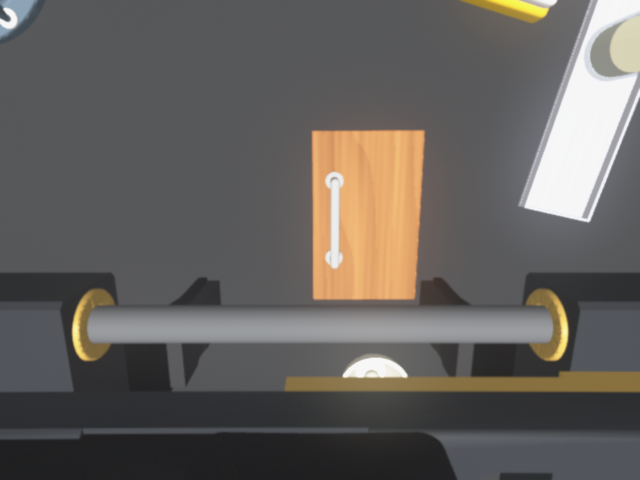

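The handle bar spans (180,334.5)–(267,334.5), within 2 px of the prediction. That puts it about 1.5 mm further along case +x than estimated, and the 0.1145 m height is confirmed.

```bash
python3 - <<'E'
from h import *
go((.4875,-.2174,.1145,.187))
E
python3 -m handwheel '[[-0.05,0.055,0.15,0],[-0.05,0.055,0.3,0],[-0.05,0.055,0.45,0],[-0.05,0.055,0.6,0],[-0.05,0.055,0.7,0],[-0.05,0.055,0.7,0],[-0.05,0.055,0.7,0]]' 45 15;  python3 - <<'E'
from h import *
go((.4875,-.2174,.1145,.187))
E
```

```text
go (0.4875, -0.2174, 0.1145, 0.187) [-0.055   0.0553  0.8136] -0.0002 mm 245.2
time: 4.5
position: [0.4859, -0.2142, 0.1464]
tool_rot: [0.638, 0.77, -0.0, -0.004]
ft_force: [1.0, 0.2, 0.9]
grip_width: 0.0485
grip_force: 0.0
go (0.4875, -0.2174, 0.1145, 0.187) [-0.0122  0.0037  0.1064] 0.0001 mm 32.1
```

```bash
python3 -m handwheel '[[-0.01,0.002,0.05,0],[-0.01,0.002,0.108,0],[-0.01,0.002,0.108,0],[-0.01,0.002,0.108,0]]'; python3 -m handwheel '[[0,0,0,0],[0,0,0,0],[0,0,0,0],[0,0,0,0],[0,0,0,0],[0,0,0,0]]' 0 15;  python3 - <<'E'
from h import *
np.set_printoptions(precision=4,suppress=True)
c=cam("wrist")
p=robot.get_obs()["position"]
x=np.array([np.cos(.187),np.sin(.187),0])
h=np.r_[p[:2],.1145]+.1*x-np.array([0,0,.08])  # hinge from handle
print(h)
ph=np.arctan2(80,-100)
for t in np.linspace(0,1.8,10):
    w=h+.12806*(np.cos(ph-t)*x+np.array([0,0,np.sin(ph-t)])); w[2]+=p[2]-.1145
    go(w)
E
```

```text
time: 4.83
position: [0.4902, -0.2186, 0.1184]
tool_rot: [0.637, 0.77, 0.0, 0.001]
ft_force: [0.5, 0.4, 0.7]
grip_width: 0.0394
grip_force: 0.0
time: 5.33
position: [0.4893, -0.2176, 0.1167]
tool_rot: [0.637, 0.771, 0.0, 0.0]
ft_force: [0.1, -0.5, -0.8]
grip_width: 0.0068
grip_force: 0.0
[ 0.5875 -0.1989  0.0345]
go [ 0.4892 -0.2175  0.1166] [-0.  0.  0.] 0 mm 0.0
go [ 0.5068 -0.2142  0.1349] [-0.0001  0.0596 -0.0609] 0 mm 25.6
go [ 0.5276 -0.2103  0.1492] [-0.0003  0.1302 -0.1087] 0 mm 50.9
go [ 0.5508 -0.2059  0.1591] [-0.0004  0.2088 -0.1416] 0 mm 75.7
go [ 0.5754 -0.2012  0.1641] [-0.0006  0.2924 -0.1582] 0 mm 99.7
go [ 0.6005 -0.1965  0.164 ] [-0.0007  0.3776 -0.1578] 0 mm 122.8
go [ 0.6252 -0.1918  0.1588] [-0.0009  0.4611 -0.1406] 0 mm 144.6
go [ 0.6483 -0.1874  0.1487] [-0.0011  0.5395 -0.1071] 0 mm 165.0
go [ 0.6689 -0.1835  0.1342] [-0.0012  0.6096 -0.0587] 0 mm 183.7
go [ 0.6864 -0.1802  0.1158] [-0.0013  0.6688  0.0027] 0 mm 200.6
```

```bash
python3 - <<'E'
from h import *
c=cam("wrist");cv2.imwrite("pics/w2.png",c["frame"][:,:,::-1]);o=robot.get_obs();print(o["grip_width"],o["grip_force"],o["ft_force"])
E
```

```text
0.0025150248822531644 0.0 [-0.11476819  0.1006345  -0.18502016]
```

View pics/w2.png

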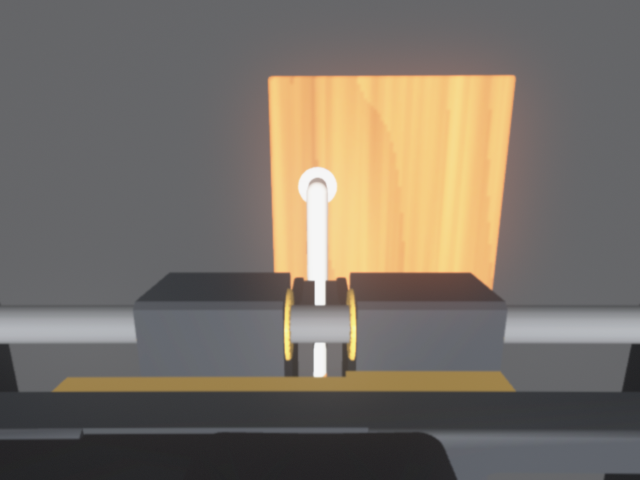

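The fingers have shut to 2.5 mm and the bar (end post at (187,317)) runs on below the tips, so the grip missed. I'll measure the heights from this view.

```bash
python3 - <<'E'
from h import *
np.set_printoptions(precision=4,suppress=True)
c=cam("wrist");o=robot.get_obs();print(o["position"],o["grip_width"],c["K"][0],c["k1"])
for z in(.0745,.0845,.0945):
    a,b=atz(c,(77,270),z),atz(c,(77,513),z);print("lid width",z,a,b,np.linalg.norm(a-b))
for z in(.09,.1,.11,.12,.13):
    a,b=atz(c,(235,307.5),z),atz(c,(235,328),z);print("bar",z,np.linalg.norm(a-b),(a+b)/2, "end",atz(c,(181,317),z))
# tips as seen
for z in(.1,.11,.12): print("tip px",proj(c,np.r_[o["position"][:2],z]))
E
```

```text
[ 0.4891 -0.2175  0.1164] 0.001790951470140411 [395.4968   0.     319.7076] 0.009181813422732466
lid width 0.0745 [ 0.4445 -0.1226  0.0745] [ 0.5694 -0.099   0.0745] 0.1270564030984975
lid width 0.0845 [ 0.446  -0.1239  0.0845] [ 0.5652 -0.1014  0.0845] 0.12134904554363819
lid width 0.0945 [ 0.4474 -0.1252  0.0945] [ 0.561  -0.1037  0.0945] 0.11564168798877887
bar 0.09 0.011001013389056112 [ 0.4842 -0.1978  0.09  ] end [ 0.4785 -0.1696  0.09  ]
bar 0.1 0.01046986782211993 [ 0.4839 -0.1955  0.1   ] end [ 0.4784 -0.1688  0.1   ]
bar 0.11 0.009938722255183802 [ 0.4835 -0.1933  0.11  ] end [ 0.4783 -0.1679  0.11  ]
bar 0.12 0.009407576688247564 [ 0.4831 -0.1911  0.12  ] end [ 0.4783 -0.167   0.12  ]
bar 0.13 0.008876431121311435 [ 0.4828 -0.1889  0.13  ] end [ 0.4782 -0.1662  0.13  ]
tip px [np.float64(276.9528004068045), np.float64(319.8377911545703)]
tip px [np.float64(283.40493089852697), np.float64(319.8397281562696)]
tip px [np.float64(290.52315150971293), np.float64(319.84186580840907)]
```

```bash
python3 -m handwheel '[[0,0,0,0],[0,0,0,0],[0,0,0,0],[0,0,0,0],[0,0,0,0],[0,0,0.015,0],[0,0,0.03,0],[0,0,0.03,0]]' 40; python3 -m handwheel '[[0,0,0,0],[0,0,0,0],[0,0,0,0],[0,0,0,0],[0,0,0,0],[0,0,0,0],[0,0,0,0],[0,0,0,0]]' 0 15;
```

```text
time: 6.15
position: [0.4885, -0.2171, 0.1064]
tool_rot: [0.637, 0.771, -0.0, -0.001]
ft_force: [-0.7, -0.4, -0.5]
grip_width: 0.0341
grip_force: 0.0
time: 6.82
position: [0.4892, -0.2176, 0.1075]
tool_rot: [0.637, 0.771, 0.0, 0.0]
ft_force: [-0.3, -0.3, -0.4]
grip_width: 0.0009
grip_force: 0.0
```

```bash
python3 - <<'E'
from h import *
c=cam("scene");w=cam("wrist")
a=cv2.resize(c["frame"][160:340,100:300],(800,720))[120:]
b=w["frame"][60:320,180:460];b=cv2.resize(b,(323,300))
a=cv2.resize(a,(560,420));im=np.zeros((600,800,3),np.uint8);im[:420,:560]=a;im[300:,477:]=b
cv2.imwrite("pics/m3.png",im[:,:,::-1])
E
```

```text
(no output)
```

View pics/m3.png

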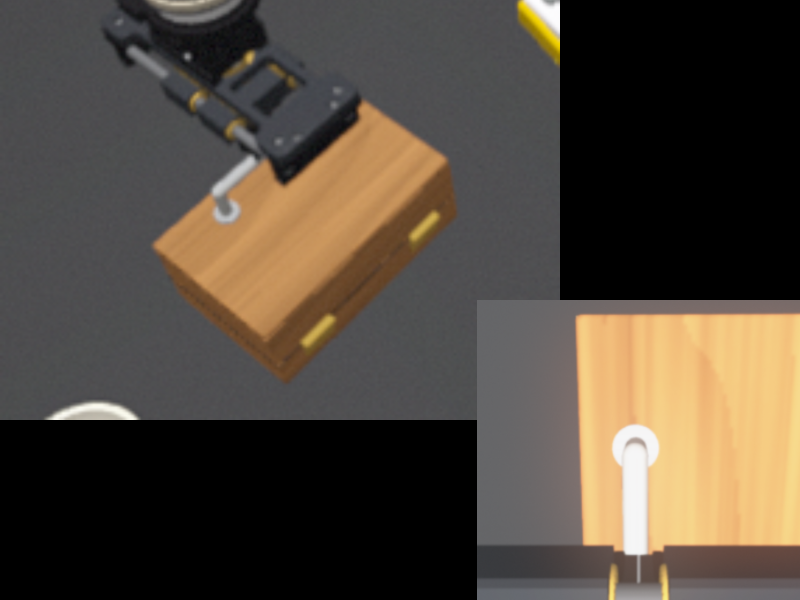

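```bash
python3 - <<'E'
from h import *
np.set_printoptions(precision=4,suppress=True)
c=cam("scene");t=cam("top");w=cam("wrist");p=robot.get_obs()["position"];print(p)
b=atz(c,(266.1,180.7),.0845);print("base",b)
for z in(.0845,.1,.1145,.13): print(z,np.round(proj(c,np.r_[b[:2],z]),1))
for z in(.0995,.1075,.12): print("tip",z,np.round(proj(c,np.r_[p[:2],z]),1))
# case bottom back corner (crop 288,382 -> ), top back corner (265,342)
for n,q in(("bot",(288,382)),("top",(265,342)),("Lbot",(457,215)),("Ltop",(449,160))):
    rc=(190+q[1]/2.8,100+q[0]/2.8)
    for z in(0,.05,.0845): print(n,z,atz(c,rc,z))
# wrist view pieces: base ring centre and lid corner
f=280/323
for n,q in(("ring",(635,447)),("corner",(577,316)),("bar low end",(636,540)),("bar top",(636,445))):
    rc=(60+(q[1]-300)*f*1.0,180+(q[0]-477)*f);print(n,rc,[atz(w,rc,z) for z in(.0845,.1145)])
E
```

```text
[ 0.4892 -0.2175  0.1075]
base [ 0.4988 -0.2635  0.0845]
0.0845 [266.1 180.7]
0.1 [262.3 179. ]
0.1145 [258.7 177.4]
0.13 [254.7 175.6]
tip 0.0995 [248.1 194.9]
tip 0.1075 [246.  194.1]
tip 0.12 [242.7 192.9]
bot 0 [ 0.607  -0.2956  0.    ]
bot 0.05 [ 0.6322 -0.3002  0.05  ]
bot 0.0845 [ 0.6496 -0.3034  0.0845]
top 0 [ 0.5659 -0.2909  0.    ]
top 0.05 [ 0.5934 -0.2958  0.05  ]
top 0.0845 [ 0.6123 -0.2991  0.0845]
Lbot 0 [ 0.5705 -0.102   0.    ]
Lbot 0.05 [ 0.5977 -0.1173  0.05  ]
Lbot 0.0845 [ 0.6165 -0.1279  0.0845]
Ltop 0 [ 0.5207 -0.0732  0.    ]
Ltop 0.05 [ 0.5507 -0.0901  0.05  ]
Ltop 0.0845 [ 0.5714 -0.1018  0.0845]
ring (187.43034055727554, 316.9659442724458) [array([ 0.4791, -0.1725,  0.0845]), array([ 0.4787, -0.1695,  0.1145])]
corner (73.86996904024768, 266.687306501548) [array([ 0.4455, -0.124 ,  0.0845]), array([ 0.4501, -0.1281,  0.1145])]
bar low end (268.0495356037152, 317.8328173374613) [array([ 0.4876, -0.2149,  0.0845]), array([ 0.486 , -0.2056,  0.1145])]
bar top (185.69659442724458, 317.8328173374613) [array([ 0.4794, -0.1716,  0.0845]), array([ 0.479 , -0.1687,  0.1145])]
```

```bash
for i in 1 2; do python3 -m handwheel '[[0,0,0.005,0],[0,0,0.01,0],[0,0,0.01,0]]' | egrep 'pos|ft|wid'; done; python3 - <<'E'
from h import *
c=cam("scene");p=robot.get_obs()["position"]
s=8;r0,c0=215,165
a=cv2.resize(c["frame"][r0:r0+75,c0:c0+100],None,fx=s,fy=s,interpolation=cv2.INTER_CUBIC).copy()
for z,col in((p[2]-.008,(255,0,0)),(p[2]+.011,(0,255,0)),(p[2]+.062,(0,0,255))):
    q=proj(c,np.r_[p[:2],z]);cv2.circle(a,(int((q[1]-c0+.5)*s),int((q[0]-r0+.5)*s)),4,col,1)
cv2.imwrite("pics/m4.png",a[:,:,::-1])
E
```

```text
position: [0.489, -0.2174, 0.1041]
ft_force: [0.4, -0.3, -0.2]
grip_width: 0.0004
position: [0.4892, -0.2176, 0.1016]
ft_force: [-1.6, -1.1, 1.9]
grip_width: 0.0006
```

View pics/m4.png

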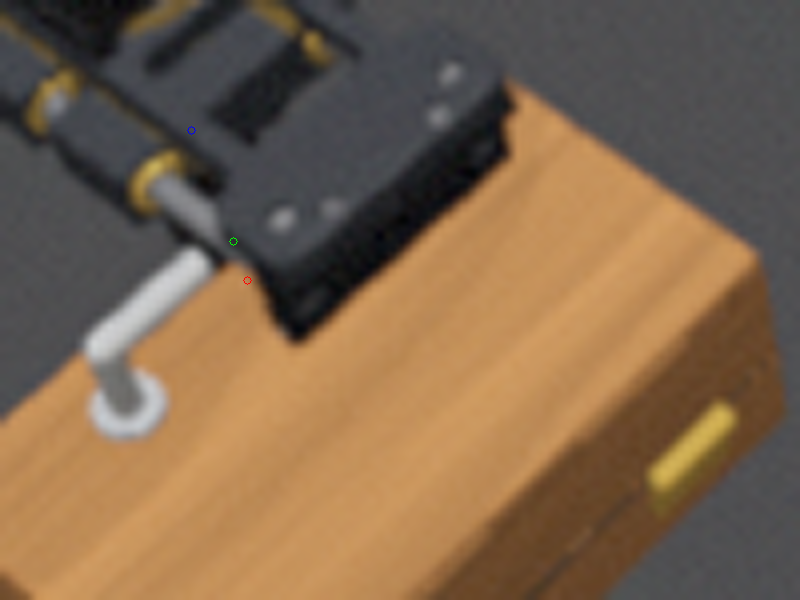

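The zoom shows the bar end at (350,95) and the bar passing under the gripper body near (260,200). The force is just starting to rise, so the closed tips may be touching the bar. I'll test with one more small step.

```bash
for i in 1 ; do python3 -m handwheel '[[0,0,0.004,0],[0,0,0.007,0],[0,0,0.007,0],[0,0,0.007,0]]' | egrep 'pos|ft|wid|time'; done; python3 - <<'E'
from h import *
for i in range(3):
  cam("top");o=robot.get_obs();print(o["position"],o["ft_force"],o["grip_width"],o["moment"])
E
```

```text
time: 7.95
position: [0.4893, -0.2176, 0.1013]
ft_force: [-3.3, 2.4, 15.0]
grip_width: 0.0007
[ 0.48928236 -0.21763693  0.10132072] [-3.91350795  1.25819367 15.07985586] 0.0005495192834877137 [ 0.34363566  0.55884886 -0.00974308]
[ 0.4893021  -0.21765513  0.10132397] [-3.96489637  1.71276057 14.68986145] 0.0002749240202878071 [0.27445142 0.47338461 0.03637831]
[ 0.48929637 -0.21764099  0.1013329 ] [-3.81253247  2.42273711 16.06568062] 0.0007227154115009749 [0.33558468 0.44004362 0.01304576]
```

```bash
python3 - <<'E'
from h import *
c=cam("scene");o=robot.get_obs();p=o["position"];Rm=R.from_quat(o["tool_rot"]).as_matrix()
f=lambda P:[int((v-a+.5)*8) for v,a in zip(proj(c,P)[::-1],(165,215))]
for yy in(.0,.03,.0585,.095):
  for back in(0,.03,.062,.08,.09): print(yy,back,[f(p+Rm@np.array([s*.0375,yy,-back])) for s in(1,-1)])
T=np.array(vision.camera("wrist")["cam_to_world"]) if 0 else 0
E
```

```text
0.0 0 [[341, 177], [138, 355]]
0.0 0.03 [[320, 113], [112, 293]]
0.0 0.062 [[297, 41], [82, 224]]
0.0 0.08 [[284, 0], [64, 183]]
0.0 0.09 [[276, -24], [54, 159]]
0.03 0 [[417, 233], [214, 415]]
0.03 0.03 [[398, 170], [189, 354]]
0.03 0.062 [[377, 98], [161, 285]]
0.03 0.08 [[364, 56], [145, 245]]
0.03 0.09 [[357, 32], [135, 221]]
0.0585 0 [[490, 287], [288, 473]]
0.0585 0.03 [[473, 224], [265, 412]]
0.0585 0.062 [[454, 154], [239, 345]]
0.0585 0.08 [[442, 112], [223, 305]]
0.0585 0.09 [[436, 88], [214, 282]]
0.095 0 [[587, 358], [385, 549]]
0.095 0.03 [[572, 296], [364, 490]]
0.095 0.062 [[555, 227], [341, 423]]
0.095 0.08 [[545, 186], [327, 384]]
0.095 0.09 [[540, 162], [319, 362]]
```

The evidence agrees that the fingertips stand about 18 mm behind the reported TCP, not 8 mm ahead of it:
- Contact came with the bar top (0.1195) at TCP z 0.1013.
- The finger spread in the first wrist view gives the same offset.
- So does the position of the gripper body in the scene view.

I'll use tip z = TCP z + 0.018 from here on.

```bash
python3 -m handwheel '[[0,0,-0.02,0],[0,0,-0.02,0],[0,0,-0.02,0],[0,0,-0.02,0],[0,0,-0.02,0],[0,0,-0.02,0],[0,0,0.01,0],[0,0,0.037,0],[0,0,0.037,0],[0,0,0.037,0]]' 40; python3 -m handwheel '[[0,0,0,0],[0,0,0,0],[0,0,0,0],[0,0,0,0],[0,0,0,0],[0,0,0,0],[0,0,0,0]]' 0 15
python3 - <<'E'
from h import *
p=robot.get_obs()["position"]
x=np.array([np.cos(.187),np.sin(.187),0])
h=np.r_[p[:2],.1145]+.1*x-np.array([0,0,.08])
print(h)
ph=np.arctan2(80,-100)
for t in np.linspace(0,1.8,10):
    w=h+.12806*(np.cos(ph-t)*x+np.array([0,0,np.sin(ph-t)])); w[2]+=p[2]-.1145
    go(w.round(4))
E
```

```text
time: 8.98
position: [0.4884, -0.217, 0.0871]
tool_rot: [0.637, 0.771, -0.0, -0.001]
ft_force: [1.2, 0.5, 0.2]
grip_width: 0.0351
grip_force: 0.0
time: 9.57
position: [0.488, -0.2178, 0.0884]
tool_rot: [0.637, 0.771, -0.001, -0.001]
ft_force: [-4.0, -2.7, 3.5]
grip_width: 0.0091
grip_force: 15.0
[ 0.58630101 -0.19917807  0.0345    ]
go [ 0.488  -0.2178  0.0884] [-0.0001 -0.0002  0.    ] 0 mm 0.1
go [ 0.5056 -0.2144  0.1067] [ 0.      0.0595 -0.0611] 0 mm 25.6
go [ 0.5264 -0.2105  0.121 ] [-0.0003  0.1299 -0.1089] 0 mm 50.9
go [ 0.5496 -0.2061  0.1309] [-0.0005  0.2085 -0.1421] 0 mm 75.7
go [ 0.5742 -0.2015  0.1359] [-0.0009  0.2919 -0.1589] 0 mm 99.7
go [ 0.5994 -0.1967  0.1358] [-0.001   0.3774 -0.1588] 0 mm 122.8
go [ 0.624  -0.1921  0.1306] [-0.0014  0.4609 -0.1416] 0 mm 144.6
go [ 0.6471 -0.1877  0.1206] [-0.0015  0.5393 -0.1085] 0 mm 165.0
go [ 0.6677 -0.1838  0.106 ] [-0.0017  0.6093 -0.0599] 0 mm 183.7
go [ 0.6852 -0.1805  0.0876] [-0.0019  0.6688  0.0013] 0 mm 200.6
```

```bash
python3 -m handwheel '[[0,0.029,-0.032,0],[0,0.06,-0.061,0],[0,0.094,-0.087,0],[0,0.13,-0.109,0],[0,0.168,-0.127,0],[0,0.208,-0.142,0],[0,0.25,-0.152,0],[0,0.292,-0.159,0],[0,0.292,-0.159,0]]'
```

```text
time: 10.32
position: [0.5779, -0.2008, 0.1368]
tool_rot: [0.637, 0.771, 0.001, 0.002]
ft_force: [-1.5, 0.3, 6.0]
grip_width: 0.0092
grip_force: 15.0
```

```bash
python3 -m handwheel '[[0,0.043,-0.001,0],[0,0.085,0,0],[0,0.128,0.007,0],[0,0.169,0.017,0],[0,0.209,0.033,0],[0,0.247,0.051,0],[0,0.283,0.074,0],[0,0.317,0.1,0],[0,0.349,0.13,0],[0,0.349,0.13,0]]'
```

```text
time: 11.15
position: [0.6803, -0.1812, 0.0947]
tool_rot: [0.637, 0.771, 0.001, 0.001]
ft_force: [2.3, -1.3, 0.5]
grip_width: 0.0094
grip_force: 15.0
```

```bash
python3 -m handwheel '[[0,0.01,0,0],[0,0.02,0,0],[0,0.022,0,0],[0,0.022,-0.02,0],[0,0.022,-0.06,0],[0,0.022,-0.16,0],[0,0.022,-0.3,0],[0,-0.1,-0.45,0],[-0.05,-0.22,-0.55,0],[-0.05,-0.34,-0.55,0],[-0.05,-0.44,-0.55,0],[-0.05,-0.44,-0.55,0]]' 27
python3 - <<'E'
from h import *
c=cam("wrist");t=cam("top");s=cam("scene")
cv2.imwrite("pics/w5.png",c["frame"][:,:,::-1])
cv2.imwrite("pics/s5.png",s["frame"][:,:,::-1])
for l in("w200_mid","w500_mid","w100_mid"):
  rs=[]
  for n,k in(("wrist",c),("top",t),("scene",s)):
    for r in vision.look_for(n,l)[:1]: print(l,n,np.round(r["point"],1),r["conf"],atz(k,r["point"],.04).round(4))
E
```

```text
time: 12.15
position: [0.5435, -0.2209, 0.2644]
tool_rot: [0.638, 0.77, -0.002, -0.002]
ft_force: [-0.3, 1.0, -0.8]
grip_width: 0.0232
grip_force: 0.0
w200_mid wrist [196.2 303.8] 0.92 [ 0.523  -0.2077  0.04  ]
w200_mid scene [274.6 210.9] 0.64 [ 0.5322 -0.2167  0.04  ]
w500_mid wrist [136.6 301.3] 0.79 [ 0.5103 -0.1502  0.04  ]
w500_mid top [284.6 380.4] 0.72 [ 0.5123 -0.1437  0.04  ]
w500_mid scene [251.9 230.3] 0.63 [ 0.5099 -0.1483  0.04  ]
w100_mid wrist [242.5 304.4] 0.72 [ 0.5321 -0.2557  0.04  ]
w100_mid scene [289.3 194.8] 0.55 [ 0.5407 -0.2647  0.04  ]
```

View pics/w5.png

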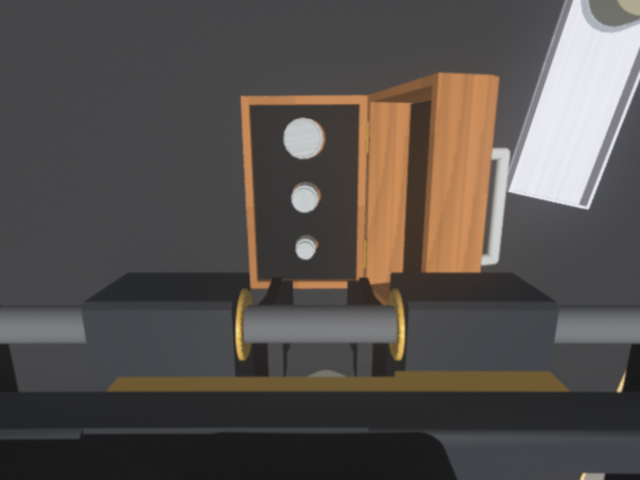

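The lid is leaning back on its stop and the three knobs show at (138,304), (197,305) and (247,306), the middle one being the target. Next I'll look at the balance keys.

```bash
python3 - <<'E'
from h import *
go((.47,.05,.26,-.09))
E
python3 -m handwheel '[[0.9,-0.05,0,0.044],[0.9,-0.05,0,0.044],[0.9,-0.05,0,0.044],[0.9,-0.05,0,0.044],[0.9,-0.05,0,0.044],[0.9,-0.05,0,0.044],[0.9,-0.05,0,0.044],[0.9,-0.05,0,0.044],[0.9,-0.05,0,0.044],[0.9,-0.05,0,0.044]]' 0
python3 - <<'E'
from h import *
c=cam("wrist");o=robot.get_obs()
cv2.imwrite("pics/w6.png",c["frame"][:,:,::-1])
import pickle;pickle.dump({k:c[k] for k in("K","k1","cam_to_world")},open("w6.pkl","wb"))
for l in("zero_top","cal_top","zero","cal","pan_top","power","units"):
  for r in vision.outline_of("wrist",l)[:2]: print(l,np.round(r["point"],1),r["mask"].sum(),round(r["conf"],2),np.argwhere(r["mask"]).mean(0).round(1),atz(c,np.argwhere(r["mask"]).mean(0),.05).round(4))
go((.46,.10,.20,-.09))
E
```

```text
go (0.47, 0.05, 0.26, -0.09) [ 0.9373 -0.0972  0.0054] 0.0445 mm 282.7
time: 13.58
position: [0.4865, 0.0409, 0.2621]
tool_rot: [0.737, 0.676, 0.0, 0.001]
ft_force: [0.6, -0.4, 0.6]
grip_width: 0.0003
grip_force: 0.0
zero_top [154.5 287.6] 478 0.94 [153.2 286.1] [0.4592 0.103  0.05  ]
zero_top [105.  285.5] 212 0.52 [105.5 284.5] [0.4625 0.1465 0.05  ]
cal_top [105.1 287.2] 215 0.78 [106.  284.5] [0.4625 0.146  0.05  ]
zero [152.9 285.5] 463 0.61 [153.1 285.9] [0.459 0.103 0.05 ]
cal [106.2 282.6] 234 0.77 [105.4 284.4] [0.4624 0.1465 0.05  ]
pan_top [ 80.8 442.9] 15505 0.78 [ 80.5 444.4] [0.6122 0.1551 0.05  ]
pan_top [380.9 511.7] 1731 0.44 [399.6 507.8] [ 0.6798 -0.1897  0.05  ]
power [ 10.6 279.9] 276 0.84 [ 11.8 282.4] [0.4693 0.2249 0.05  ]
units [ 61.1 282.3] 271 0.5 [ 60.3 283.6] [0.466  0.1854 0.05  ]
go (0.46, 0.1, 0.2, -0.09) [ 0.1889 -0.1036  0.2062] 0.0002 mm 89.5
```

View pics/w6.png

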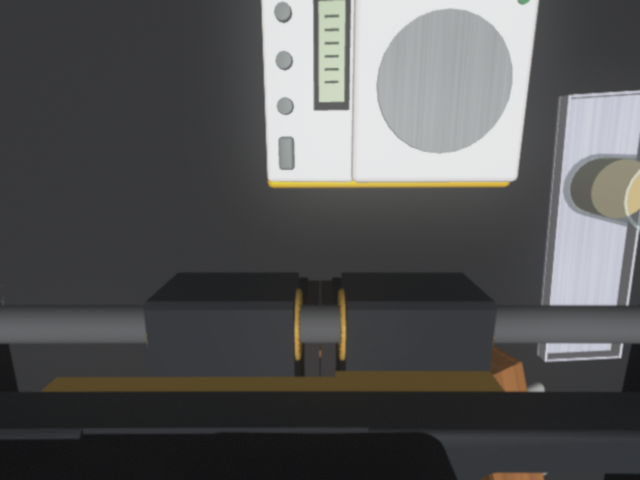

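Zero key at (153,286), cal at (106,284), units at (60,284), power at (12,282). The spacings come out right (44/40/40 mm) at z ≈ 0.05. I'll triangulate against a second, closer view.

```bash
python3 -m handwheel '[[0.1,-0.09,0.1,0],[0.19,-0.09,0.2,0],[0.19,-0.09,0.2,0],[0.19,-0.09,0.2,0],[0.19,-0.09,0.2,0]]'
python3 - <<'E'
from h import *
import pickle
np.set_printoptions(precision=4,suppress=True)
a=pickle.load(open("w6.pkl","rb"));c=cam("wrist");s=cam("scene")
A={"zero_top":(153.2,286),"cal_top":(105.7,284.5),"units":(60.3,283.6),"power":(11.8,282.4)}
S={"zero_top":(187,299),"cal_top":(180,313),"units":(174,325),"power":(167.5,337)}
for l in A:
  q=None
  for r in vision.outline_of("wrist",l)[:1]:
    q=np.argwhere(r["mask"]).mean(0);print(l,q,r["conf"],"two wrist",*tri([ray(a,A[l]),ray(c,q)]))
  rs=[ray(a,A[l]),ray(s,S[l])]+([ray(c,q)] if q is not None else [])
  print(l,"all",*tri(rs))
r=vision.outline_of("wrist","pan")
for k in r[:1]:
  m=k["mask"]; print(m.sum())
(e,_,_)=cv2.fitEllipse(np.argwhere(vision.outline_of("wrist","pan")[0]["mask"])[:, ::-1].astype(np.float32)) if r else (None,0,0)
print(e, robot.get_obs()["position"])
E
```

```text
time: 14.4
position: [0.4646, 0.1003, 0.2021]
tool_rot: [0.737, 0.676, 0.0, 0.0]
ft_force: [0.7, 0.6, 0.8]
grip_width: 0.0006
grip_force: 0.0
zero_top [221.4484 312.6367] 0.62 two wrist [0.4583 0.1029 0.0405] [np.float64(1.7971174833945587e-05), np.float64(1.7971174833915226e-05)]
zero_top all [0.4584 0.1029 0.0399] [np.float64(7.824249581052499e-05), np.float64(0.0001245087812610581), np.float64(8.396919321126037e-05)]
cal_top [170.2816 312.2924] 0.74 two wrist [0.462  0.1471 0.0425] [np.float64(0.00014794740727938028), np.float64(0.00014794740727936531)]
cal_top all [0.462  0.1473 0.0385] [np.float64(0.00044313531335094257), np.float64(0.0004916436012692143), np.float64(0.00042562561247952495)]
units [121.0063 311.3892] 0.62 two wrist [0.4653 0.1869 0.0417] [np.float64(0.0001733125554268259), np.float64(0.00017331255542681938)]
units all [0.4651 0.1876 0.0363] [np.float64(0.00043512371397737195), np.float64(0.00011357033340862277), np.float64(0.0004388289683807883)]
power [ 68.1543 311.6172] 0.89 two wrist [0.469  0.2264 0.0449] [np.float64(8.187034641917018e-07), np.float64(8.187034643116869e-07)]
power all [0.4688 0.2281 0.0371] [np.float64(0.0005917256374913194), np.float64(0.00020171587836137088), np.float64(0.0004257406845964917)]
None [0.4646 0.1    0.2026]
```

```bash
python3 - <<'E'
from h import *
go((.4584,.103,.04,-.085))
E
python3 -m handwheel '[[0.01,0.02,0.13,0],[0.01,0.02,0.26,0],[0.01,0.02,0.39,0],[0.01,0.02,0.5,0],[0.01,0.02,0.53,0],[0.01,0.02,0.53,0]]'
python3 - <<'E'
from h import *
go((.4584,.103,.04,-.085))
E
```

```text
go (0.4584, 0.103, 0.04, -0.085) [ 0.008  -0.0223  0.5421] -0.0006 mm 162.8
time: 15.25
position: [0.4686, 0.1028, 0.0411]
tool_rot: [0.738, 0.675, -0.002, -0.002]
ft_force: [-0.6, -0.3, 0.7]
grip_width: 0.0001
grip_force: 0.0
go (0.4584, 0.103, 0.04, -0.085) [-0.0023 -0.0338  0.0037] -0.0005 mm 10.2
```

```bash
python3 -m handwheel '[[-0.002,-0.034,0,0],[-0.002,-0.034,0,0],[-0.002,-0.034,0.02,0],[-0.002,-0.034,0.035,0],[-0.002,-0.034,0.035,0]]'
for i in 1 2; do python3 -m handwheel '[[0,0,0.007,0],[0,0,0.007,0],[0,0,0.007,0]]' | egrep 'pos|ft'; done
```

```text
time: 15.67
position: [0.4605, 0.1033, 0.0328]
tool_rot: [0.737, 0.675, 0.001, 0.001]
ft_force: [0.5, -0.3, 0.1]
grip_width: 0.0003
grip_force: 0.0
position: [0.4605, 0.1033, 0.0305]
ft_force: [-0.0, -0.2, 0.7]
position: [0.4607, 0.1033, 0.0284]
ft_force: [1.1, 0.2, 3.1]
```

```bash
for i in 1 2 ; do python3 -m handwheel '[[0,0,0.005,0],[0,0,0.005,0],[0,0,0.005,0]]' | egrep 'pos|ft'; done
```

```text
position: [0.4609, 0.1033, 0.027]
ft_force: [2.2, 0.4, 3.7]
position: [0.461, 0.1033, 0.0262]
ft_force: [1.7, -0.7, 10.7]
```

```bash
python3 -m handwheel '[[0,0,0.003,0],[0,0,0.003,0],[0,0,0.003,0]]' | egrep 'pos|ft'; python3 -m handwheel '[[0,0,-0.04,0],[0,0,-0.07,0],[0,0,-0.07,0],[0.1,-0.008,-0.07,0],[0.147,-0.008,-0.07,0],[0.147,-0.008,-0.07,0],[0.147,-0.008,-0.07,0],[0.147,-0.008,-0.03,0],[0.147,-0.008,-0.018,0],[0.147,-0.008,-0.018,0],[0.147,-0.008,-0.018,0]]'
python3 - <<'E'
from h import *
c=cam("wrist")
go((.462,.147,.027,-.085))
E
```

```text
position: [0.461, 0.1033, 0.026]
ft_force: [-0.3, 0.3, 17.7]
time: 17.83
position: [0.4607, 0.1469, 0.0295]
tool_rot: [0.738, 0.675, -0.001, -0.001]
ft_force: [-0.8, 0.4, 0.6]
grip_width: 0.0007
grip_force: 0.8
go (0.462, 0.147, 0.027, -0.085) [0.0006 0.0042 0.009 ] -0.0005 mm 3.0
```

```bash
for i in 1 2 3; do python3 -m handwheel '[[0,0,0.006,0],[0,0,0.006,0],[0,0,0.006,0]]' | egrep 'pos|ft'; done
```

```text
position: [0.461, 0.1471, 0.0281]
ft_force: [-0.8, -2.5, 3.3]
position: [0.4613, 0.1473, 0.0262]
ft_force: [-1.2, -3.6, 4.8]
position: [0.4614, 0.1473, 0.0257]
ft_force: [-3.6, -4.6, 16.0]
```

Both keys went fully down, at 17.7 N and 16 N. At the lifting height the gripper body would hit the open lid if the fingers closed along case x, so I'll grip along case y instead, with the camera on the front side.

```bash
python3 -m handwheel '[[0,0,-0.05,0],[0,0,-0.15,0],[0,0,-0.3,0],[0,0,-0.45,0],[0,0,-0.6,0],[-0.2,0,-0.7,-0.04],[-0.4,0,-0.7,-0.08],[-0.5,0,-0.7,-0.12],[-0.6,0,-0.7,-0.16],[-0.8,0,-0.7,-0.2],[-0.8,0,-0.7,-0.24],[-0.8,0,-0.7,-0.294],[-0.8,0,-0.7,-0.294],[-0.8,0,-0.7,-0.294],[-0.8,0,-0.7,-0.294],[-0.8,0,-0.7,-0.294],[-0.8,0,-0.7,-0.294],[-0.8,0,-0.7,-0.294],[-0.8,0,-0.7,-0.294]]' 41
python3 - <<'E'
from h import *
go((.523,-.209,.2,1.758))
E
```

```text
time: 20.22
position: [0.4408, -0.0913, 0.2341]
tool_rot: [0.011, 1.0, 0.0, 0.0]
ft_force: [-0.3, -0.2, -0.8]
grip_width: 0.0358
grip_force: 0.0
go (0.523, -0.209, 0.2, 1.758) [-0.2821 -0.3863  0.1139] -0.0332 mm 147.5
```

```bash
python3 -m handwheel '[[-0.28,-0.385,0,-0.033],[-0.28,-0.385,0,-0.033],[-0.28,-0.385,0.05,-0.033],[-0.28,-0.385,0.1,-0.033],[-0.28,-0.385,0.11,-0.033],[-0.28,-0.385,0.11,-0.033],[-0.28,-0.385,0.11,-0.033]]'
python3 - <<'E'
from h import *
import pickle
a=None
c=cam("wrist");o=robot.get_obs();t=cam("top");s=cam("scene")
cv2.imwrite("pics/w7.png",c["frame"][:,:,::-1])
pickle.dump({k:c[k] for k in("K","k1","cam_to_world")},open("w7.pkl","wb"))
for l in("w200_mid","w500_mid","w100_mid"):
  for n,k in(("wrist",c),("top",t),("scene",s)):
    for r in vision.outline_of(n,l)[:1]:
      q=np.argwhere(r["mask"]).mean(0);print(l,n,q.round(1),r["mask"].sum(),r["conf"],atz(k,q,.056).round(4))
E
```

```text
time: 20.8
position: [0.5204, -0.2081, 0.2007]
tool_rot: [-0.09, 0.996, 0.001, -0.001]
ft_force: [-0.7, 0.9, 0.3]
grip_width: 0.0355
grip_force: 0.0
w200_mid wrist [225.4 315.6] 861 0.78 [ 0.5194 -0.2107  0.056 ]
w200_mid top [269.3 277.1] 5590 0.43 [0.5635 0.1519 0.056 ]
w200_mid scene [272.3 211.3] 193 0.75 [ 0.5374 -0.2158  0.056 ]
w500_mid wrist [227.5 384.2] 1991 0.66 [ 0.5109 -0.1537  0.056 ]
w500_mid top [285.3 379.5] 78 0.64 [ 0.5096 -0.1391  0.056 ]
w500_mid scene [253.2 229.4] 323 0.55 [ 0.5216 -0.1561  0.056 ]
w100_mid wrist [224.7 255.9] 532 0.6 [ 0.5277 -0.26    0.056 ]
```

View pics/w7.png

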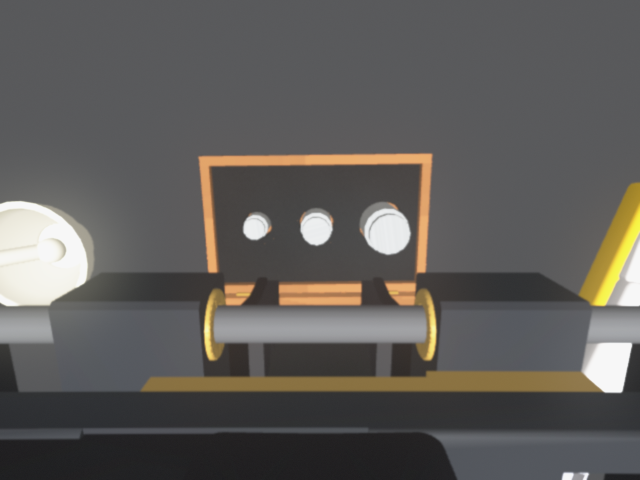

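Knob top discs: 200 g at (229,317), 100 g at (227,256), 500 g at (232,388). I'll triangulate with the earlier view.

```bash
python3 - <<'E'
from h import *
import pickle
np.set_printoptions(precision=4,suppress=True)
c=pickle.load(open("w7.pkl","rb"));o=robot.get_obs()
he=np.array(vision.camera("wrist")["hand_eye"])
T=np.eye(4);q=np.array([.638,.77,-.002,-.002]);T[:3,:3]=R.from_quat(q/np.linalg.norm(q)).as_matrix();T[:3,3]=[.5435,-.2209,.2644]
a=dict(c);a["cam_to_world"]=T@he
for n,p,r in(("200",(198,305),(229,317)),("500",(138,304),(232,388)),("100",(248,306),(227,256))):
    print(n,*tri([ray(a,p),ray(c,r)]),atz(a,p,.056),atz(c,r,.056))
print("rim corners",[atz(c,p,.034) for p in((157,201),(155,431))])
for w in((.5243,-.2104,.056),):print(proj(c,np.array(w)))
go((.5225,-.212,.07,1.758))
E
```

```text
200 [ 0.5253 -0.2091  0.0431] [np.float64(0.0006345381814370859), np.float64(0.0006345381814369603)] [ 0.5259 -0.2079  0.056 ] [ 0.5222 -0.209   0.056 ]
500 [ 0.5143 -0.1512  0.0588] [np.float64(0.001056931861820411), np.float64(0.0010569318618204489)] [ 0.5149 -0.1519  0.056 ] [ 0.5141 -0.1498  0.056 ]
100 [ 0.5356 -0.2633  0.0321] [np.float64(0.000852071133116056), np.float64(0.0008520711331159113)] [ 0.5358 -0.2578  0.056 ] [ 0.5296 -0.2596  0.056 ]
rim corners [array([ 0.4825, -0.3171,  0.034 ]), array([ 0.4457, -0.1236,  0.034 ])]
[np.float64(231.09431415160688), np.float64(314.92853023463795)]
go (0.5225, -0.212, 0.07, 1.758) [-0.0026 -0.0094  0.4381] -0.0011 mm 131.5
```

```bash
python3 -m handwheel '[[-0.01,0.003,0.12,-0.001],[-0.01,0.003,0.24,-0.001],[-0.01,0.003,0.36,-0.001],[-0.01,0.003,0.47,-0.001],[-0.01,0.003,0.49,-0.001],[-0.01,0.003,0.49,-0.001],[-0.01,0.003,0.49,-0.001]]' 47 20
python3 - <<'E'
from h import *
c=cam("wrist");o=robot.get_obs();print(o["position"])
for l in("w200_mid",):
    for r in vision.outline_of("wrist",l)[:1]:
      q=np.argwhere(r["mask"]).mean(0);print(q,r["mask"].sum(),atz(c,q,.056).round(4))
go((.524,-.2085,.013,1.758))
cv2.imwrite("pics/w8.png",c["frame"][100:420,:,::-1])
E
```

```text
time: 22.03
position: [0.5247, -0.2084, 0.0551]
tool_rot: [-0.093, 0.996, -0.0, 0.0]
ft_force: [1.0, -0.1, 0.7]
grip_width: 0.0411
grip_force: 0.0
[ 0.52536807 -0.208845    0.05599599]
[273.01840278 315.98402778] 2880 [ 0.5178 -0.2108  0.056 ]
go (0.524, -0.2085, 0.013, 1.758) [0.0054 0.003  0.1447] -0.0001 mm 43.4
```

View pics/w8.png

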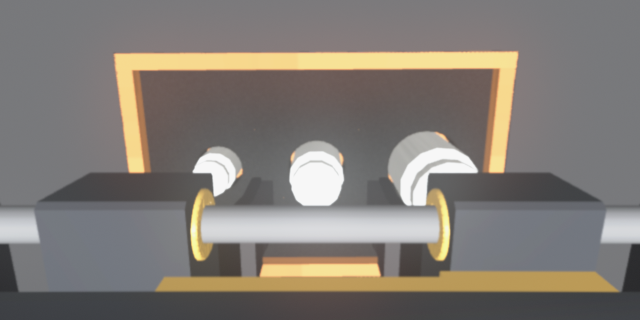

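Fingers at cols ~258 and ~378 straddle the 200 g knob at (283,317), centred. Descending.

```bash
python3 -m handwheel '[[0.003,0.002,0.05,0],[0.003,0.002,0.1,0],[0.003,0.002,0.14,0],[0.003,0.002,0.14,0],[0.003,0.002,0.14,0]]'; python3 -m handwheel '[[0,0,0,0],[0,0,0,0],[0,0,0,0],[0,0,0,0],[0,0,0,0],[0,0,0,0]]' 0 20; python3 -m handwheel '[[0,0,-0.01,0],[0,0,-0.03,0],[0,0,-0.03,0]]'
```

```text
time: 22.55
position: [0.5233, -0.2077, 0.0129]
tool_rot: [-0.093, 0.996, -0.0, 0.0]
ft_force: [0.2, 0.2, -0.3]
grip_width: 0.0408
grip_force: 0.0
time: 23.05
position: [0.5242, -0.2087, 0.0133]
tool_rot: [-0.093, 0.996, -0.001, 0.001]
ft_force: [1.0, -3.0, 5.0]
grip_width: 0.0272
grip_force: 20.0
time: 23.3
position: [0.5239, -0.2085, 0.0219]
tool_rot: [-0.093, 0.996, -0.001, 0.001]
ft_force: [1.7, -4.1, 0.5]
grip_width: 0.0273
grip_force: 20.0
```

Gripped on the 28 mm body. Lifting, and working out the pan centre.

```bash
python3 -m handwheel '[[0,0,-0.06,0],[0,0,-0.12,0],[0,0,-0.22,0],[0,0,-0.34,0],[0,0,-0.4,0],[0,0,-0.4,0],[0,0,-0.4,0]]'
python3 - <<'E'
from h import *
import pickle
np.set_printoptions(precision=4,suppress=True)
a=pickle.load(open("w6.pkl","rb"));rs=[]
print("w6",atz(a,(81.5,444.5),.0675));rs.append(ray(a,(81.5,444.5)))
for n in("top","scene"):
    c=cam(n);m=vision.outline_of(n,"pan")[0]
    cn=max(cv2.findContours(m["mask"].astype(np.uint8),0,cv2.CHAIN_APPROX_NONE)[0],key=cv2.contourArea)
    e=cv2.fitEllipse(cn);print(n,m["conf"],e,atz(c,e[0][::-1],.0675));rs.append(ray(c,e[0][::-1]))
print(*tri(rs),*tri(rs[1:]))
c=cam("wrist");
for r in vision.look_for("wrist","w200_mid")[:1]:print(r)
go((.608,.152,.15,1.758))
E
```

```text
time: 23.88
position: [0.5222, -0.2064, 0.1414]
tool_rot: [-0.093, 0.996, 0.001, -0.0]
ft_force: [-0.3, -0.8, -2.2]
grip_width: 0.0276
grip_force: 20.0
w6 [0.607  0.1521 0.0675]
top 0.59 ((276.72601318359375, 253.9637451171875), (39.72320556640625, 40.422725677490234), 71.23377227783203) [0.6063 0.1512 0.0675]
scene 0.61 ((352.4595642089844, 206.39666748046875), (38.383724212646484, 48.13650131225586), 95.79602813720703) [0.6107 0.1466 0.0675]
[0.6077 0.1518 0.0613] [np.float64(0.0015182932844578047), np.float64(0.0005283238925923366), np.float64(0.001255826649561627)] [0.607  0.1516 0.0602] [np.float64(0.0004779842030867127), np.float64(0.00047798420308687103)]
{'point': [285.4, 320.7], 'conf': 0.6}
go (0.608, 0.152, 0.15, 1.758) [-0.5032  1.1221 -0.0328] -0.0002 mm 369.1
```

```bash
python3 -m handwheel '[[0,0.05,-0.02,0],[0,0.12,-0.03,0],[0,0.2,-0.03,0],[0,0.3,-0.03,0],[-0.1,0.4,-0.03,0],[-0.2,0.5,-0.03,0],[-0.3,0.6,-0.03,0],[-0.4,0.7,-0.03,0],[-0.45,0.78,-0.03,0],[-0.5,0.86,-0.03,0],[-0.5,0.93,-0.03,0],[-0.5,0.98,-0.03,0],[-0.5,1,-0.03,0],[-0.5,1,-0.03,0]]'
python3 - <<'E'
from h import *
c=cam("top");s=cam("scene")
go((.607,.152,.085,1.758))
o=robot.get_obs();print(o["grip_width"])
E
```

```text
time: 25.35
position: [0.6132, 0.1166, 0.1501]
tool_rot: [-0.094, 0.996, 0.0, -0.001]
ft_force: [-0.1, -0.7, -1.8]
grip_width: 0.0269
grip_force: 20.0
go (0.607, 0.152, 0.085, 1.758) [0.001  0.1279 0.2178] -0.0002 mm 75.8
0.027063129496038955
```

```bash
python3 -m handwheel '[[0,0.06,0,0],[0,0.11,0.02,0],[0,0.126,0.08,0],[0,0.126,0.15,0],[0,0.126,0.2,0],[0,0.126,0.22,0],[0,0.126,0.22,0],[0,0.126,0.22,0]]'
for i in 1 2 3; do python3 -m handwheel '[[0,0,0.006,0],[0,0,0.01,0],[0,0,0.01,0]]' | egrep 'pos|ft'; done
```

```text
time: 26.12
position: [0.6081, 0.1518, 0.0843]
tool_rot: [-0.093, 0.996, -0.0, -0.0]
ft_force: [0.4, -0.3, -2.0]
grip_width: 0.0274
grip_force: 20.0
position: [0.6084, 0.1521, 0.0821]
ft_force: [0.7, -0.3, -1.6]
position: [0.6077, 0.1522, 0.0783]
ft_force: [-0.3, 1.1, -1.6]
position: [0.6076, 0.1522, 0.075]
ft_force: [-1.0, 0.2, -1.7]
```

```bash
for i in 1 2 3; do python3 -m handwheel '[[0,0,0.002,0],[0,0,0.003,0],[0,0,0.003,0]]' | egrep 'pos|ft'; done
```

```text
position: [0.6078, 0.1522, 0.0744]
ft_force: [1.5, 0.6, -2.1]
position: [0.6078, 0.1522, 0.0735]
ft_force: [-0.5, 0.2, -1.9]
position: [0.6081, 0.1522, 0.0732]
ft_force: [-0.1, 0.1, 1.7]
```

Touchdown at the expected height, with force going from −1.9 to +1.7 N. Releasing and withdrawing straight up.

```bash
python3 -m handwheel '[[0,0,0,0],[0,0,0,0],[0,0,0,0],[0,0,0,0],[0,0,0,0],[0,0,0,0],[0,0,-0.03,0],[0,0,-0.08,0],[0,0,-0.16,0],[0,0,-0.26,0],[0,0,-0.36,0],[0.1,-0.1,-0.45,0],[0.2,-0.2,-0.5,0],[0.3,-0.3,-0.5,0],[0.4,-0.4,-0.5,0],[0.4,-0.4,-0.5,0],[0.4,-0.4,-0.5,0]]' 50
python3 - <<'E'
from h import *
np.set_printoptions(precision=4,suppress=True)
t=cam("top");s=cam("scene")
a=cv2.resize(s["frame"][140:340,120:420],(800,533))
cv2.imwrite("pics/end.png",a[:,:,::-1])
rs=[]
for n,c in(("top",t),("scene",s)):
    for r in vision.look_for(n,"w200_mid")[:1]: print(n,r,atz(c,r["point"],.09))
    rs+= [ray(c,r["point"])]
print(tri(rs)); print(proj(s,np.array([.607,.152,.0675])),proj(s,np.array([.607,.152,.1155])))
E
```

```text
time: 29.03
position: [0.5104, 0.01, 0.2236]
tool_rot: [-0.091, 0.996, -0.0, -0.0]
ft_force: [0.6, 1.1, -0.4]
grip_width: 0.0436
grip_force: 0.0Traceback (most recent call last):
  File "<stdin>", line 9, in <module>
NameError: name 'r' is not defined. Did you mean: 'R'?
```

View pics/end.png

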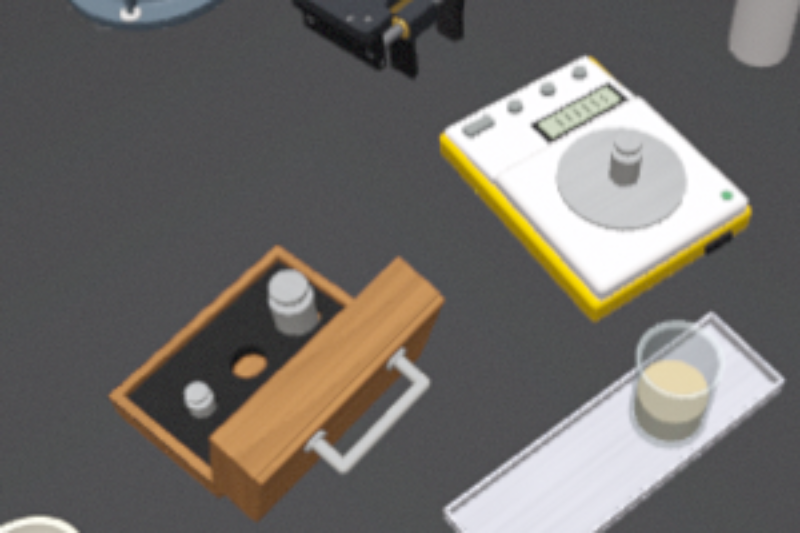

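The weight stands upright with its base at about (624,180), close to the pan centre (622,178). The lid is open, the other two weights are in their wells and the bystanders look in place. Handing in.

```bash
python3 -c "
from rig import job;print(job.hand_in())"
```

```text
the job is handed in; nothing more can be done
None
```

The job is handed in: the lid stays open on its stop, zero then calibration were pressed right down and released, and the 200 g weight stands upright near the centre of the pan, at about 29 s of the 64 s allowed; the judge's verdict was not shown.

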